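Re-tension a cam quick-release clamp

ROBOT

A 7-joint arm with a two-finger parallel gripper is mounted at the origin on a cart in front of the work surface, level with it; the furniture and walls round the work are solid. World frame = base frame: x ahead of the robot, y to its left, z up, the work surface at z = 0. Lengths are in m, angles in rad, forces in N, time in s.
With the tool pointing down it reaches from about 0.4 to 0.85 m from the base axis. Payload 10.4 kg.
Tool frame: the origin (TCP) lies between the finger pads; the fingertips stand manip.finger_overhang ahead of it and the grasp point (between the pads) lies 5 mm behind it (manip.finger_overhang is the distance from the TCP to the fingertips, in m); z points along the fingers, y is the direction in which the jaws open and shut (so a half turn about z gives the same grasp; the last joint's range is limited). The gripper opens to 87 mm and grips with 3 to 60 N. Pads are 19 mm wide; open, the fingers measure 117 mm over their backs; the gripper's body (75 mm by 190 mm) begins 51 mm behind the grasp point.
Start: joints at [-1.189, 0.332, -0.065, 1.46, 0.022, 1.35, -0.088], TCP at [0.246, 0.575, 0.237] pointing down, gripper open.
Joint ranges: [-2.6, 2.6], [-0.5, 2.12], [-1.47, 1.34], [0.16, 2.42], [-1.27, 4.41], [0.06, 2.06], [-2.6, 2.6]. Speed limits (rad/s): [2.22, 2.22, 2.79, 2.79, 3.14, 3.14, 3.14].

INTERFACE

Orientations are given as [roll, pitch, yaw] about the fixed x, y, z axes, in that order (R = Rz(yaw) Ry(pitch) Rx(roll)).
In Python, from plant import manip, cams gives the robot as it stands.
- The arm moves only by the tool carry_out, never from a script. Its argument "series" is a list of rows, each a list of 2 entries, a list of its own where there are three numbers: the shift along the tool's x, y, z normalised to -1 to 1, where 1 is 40 cm, then the turn about the tool's z normalised to -1 to 1, where 1 is 0.5 rad. In form: [[[dx, dy, dz], twist], ...]. A call has 1 to 10 rows; each row is the pose to reach, as a shift and turn from the pose commanded when the call began, along the tool's axes at that moment; what a row does not reach only later rows make up. A row lasts 1/8 s, in which the tool goes at most 62.5 mm and 10.7 degrees, less where a joint would pass 70% of its speed; a pose out of reach is approached as far as the arm can. A call with a number of a shift or a turn outside -1 to 1 is refused whole. A call with a gripper value outside its range is refused whole. "hand" is the closure in counts, from 0 (fully open) to 255 (shut), set as the call begins (left out, the last holds). The fingers move at their own pace and stop on an object; the grip force is fixed at half the most. Time passes only in rows, so rows that repeat a pose let the fingers close. It gives the time, the measured TCP pose, the force and the opening at its end, in the units of the state.
- manip.observe(): the state, without advancing time (a new reading comes with each control period).
- cams.get_image(name): name is "side" or "top"; returns the picture (480x640x3 uint8, red, green, blue); there is no depth.
- cams.calibration(name): a dict with "intrinsics" (3x3 intrinsics, pixels), "distortion" ([k1, k2, p1, p2, k3] as OpenCV has them; the pictures are not rectified), "position" and "orientation" of the camera in the world. Camera axes: x right, y up, looking along -z (the intrinsics and any distortion apply to the point x, -y, -z); pixel columns grow to the right and rows downward; lengths in m; the calibration is good to about 2 mm. A picture is of the moment at which its call begins. calibration takes no time and is no camera call.
- manip.hand_in(): hands the job in, once; it reports no verdict.
The state is a dict: "time": time; "q": joint angles; "joint_velocities": joint speeds; "joint_efforts": joint torques, N m; "ee_pos": TCP position; "tool_rot": TCP orientation; "ft_force": force on the tool from outside, world axes, zero at the start; "wrist_torque": the same for the moment, N m; "width": finger opening in m.
Only numpy, scipy, OpenCV 4.12 (cv2) and the standard library are available. Lean on these libraries where they do the work, as an engineer would, in place of code of your own. Each camera call takes 0.05 s, during which the arm holds its last target.

TASK

The quick-release clamp holds the aluminium block too loosely. Flip its cam lever open so that it points straight out to the side, swing the nut's tommy bar (the bar with the black ball) upright so that it lines up with the little pointed index on the jaw, then flip the lever fully closed again so the block is gripped. Leave the block in its seat and the loose bearing and spanner next to the clamp where they are.

Things in the scene. Friction and masses are not known exactly. Their poses are not given: they have to be found in the camera images.
- clamp: Grey clamp, bolted down: base plate x -65..65, y -72..112 mm, 12 thick; two steel jaws 74 wide, tops 100 mm up: fixed y -55..-25, moving y 38..58. Origin on the worktop under its work seat; z up, +y to the nut, -y to the lever, -x towards the robot. A skewer along y, 45 mm up, joins lever and nut; opening the lever shifts skewer, nut and moving jaw to +y, 2.8 mm per rad.
- cam_lever (a joint): Angle of the cam lever about its upright pivot (rad). 0 = fully closed (stop): handle points to clamp -x. Grows as the handle swings outward, away from the jaws; 1.57 = handle points to clamp -y; stop at 1.9. Stiff hinge, stays where left (0.22 N m friction, about 3 N at the handle). Starts closed.
- lever_pivot (a point): On the pivot axis of the cam lever, at the middle height of the handle: at clamp x 0, y about -74, z 45 mm.
- lever_tip (a point): Centre of the round end (21 mm) of the lever's aluminium handle, a round bar 16 mm thick lying level 45 mm above the worktop; 117 mm from the pivot. When closed, its centre line from 40 mm out to the tip is parallel to clamp x, 10 to 12 mm to the -y side of the pivot. It can be pushed on either side from 40 mm out: nothing stands near.
- adjust_nut (a joint): Angle of the adjusting nut about the level skewer (rad). 0 = tommy bar straight up, in line with the index; negative = leans to clamp -x, towards the robot (looser); positive = beyond upright (tighter). Range -1.6 to 0.7; 4 mm of jaw travel per rad. Starts between -1.2 and -0.75. Stiff, stays where left (0.16 N m, about 2 N at the ball).
- nut_axis (a point): On the nut's turning axis, in the plane in which the tommy bar swings: at clamp x 0, y about 91, z 45 mm; the nut's hub is 32 mm across.
- nut_ball (a point): Centre of the black ball (20 mm across) on the end of the steel tommy bar (10 mm thick); 83 mm from the nut's axis. The bar swings in an upright plane along clamp x, 33 mm outside the moving jaw's outer face.
- index_tip (a point): Point of the small steel cone on top of the moving jaw (fixed to it), 118 mm above the worktop, at clamp x 0: the mark for the upright tommy bar.
- block: Loose aluminium block 70 x 50 x 25 mm (x, y, z) with four small holes in its top, lying between the jaws on a ledge 70 mm above the worktop. Origin: centre of its underside; its z is up.
- clamp_pad: Black rubber-faced pad 60 x 26 mm on the inner face of the moving jaw, sprung (9 N per mm): it presses the block against the fixed jaw when the clamp is tight (about 15 N with the bar upright and the lever closed). Its origin is a reference on the skewer axis near the clamp's middle.
- bearing: Loose ball bearing, 47 mm across, 14 mm high, on the worktop in front of the clamp. Origin: centre of its underside.
- spanner: Loose double-ended spanner, 173 mm long along its y, 29 mm wide, 5 mm thick, on the worktop behind the clamp. Origin: centre of its underside.
Things that resemble listed ones, but are neither listed nor needed, are in the scene too. Of the things like the block, leave any that is blue; of the rest the larger one is meant.

How it is judged:
By the outcome, as a careful person would: the job done as asked, in the order asked, and still so for the second after the job is handed in, with the robot touching nothing.
It also fails if it takes over 64 s, if anything falls off the work surface, if the arm or the gripper's body presses on something with over 40 N, if the wrist force passes 120 N, or if a joint passes its speed limit or range.

## Working session

There is one attempt and no reset: what is moved stays moved. The work goes in short steps, Python scripts to look and compute and a tool call to move; the robot and the scene stay as the last step left them, time stands still between calls to the robot, and variables do not carry over. Pictures are saved under pics/ and viewed, and the job is handed in when it is done.

Besides the shell and the picture viewer there is one more tool, called after "Emit:" by a JSON object that holds its "op" and its "data". carry_out: Moves the arm, as the interface text tells. Scaled input: -1 to 1 covers 40 cm each way for a shift and 0.5 rad each way for a turn. Its arguments: {"type":"object","properties":{"series":{"type":"array","items":{"type":"array"}},"hand":{"type":"number"}},"required":["series"]}

```bash
ls; mkdir -p pics
python3 - <<'E'
from plant import manip, cams
import cv2
s=manip.observe(); print(s); print(manip.finger_overhang)
for n in ("side","top"):
    cv2.imwrite(f"pics/{n}0.png",cams.get_image(n)[:,:,::-1]); print(cams.calibration(n))
E
```

```text
pics
{'time': 0.0, 'q': array([-1.18857948,  0.33288107, -0.06468221,  1.4609469 ,  0.02161736,
        1.34989891, -0.08853096]), 'joint_velocities': array([ 0.00087215,  0.00056054,  0.00032902,  0.00020312,  0.00026344,
       -0.00032833,  0.00120835]), 'joint_efforts': array([-1.73643716e-04, -6.23262691e+01,  2.43955327e-02, -3.89893842e+01,
       -6.13750750e-02,  3.98726016e-02,  1.40247043e-04]), 'ee_pos': array([0.24603065, 0.57413551, 0.23574548]), 'tool_rot': array([-3.14015713e+00,  8.95801403e-05,  2.73675301e+00]), 'ft_force': array([-0.82917016, -0.69219941,  0.27048511]), 'wrist_torque': array([0.04550669, 0.0456813 , 0.01246305]), 'width': 0.08676808128278432}
0.014
{'intrinsics': array([[461.10940073,   0.        , 323.23641614],
       [  0.        , 461.10940073, 241.13980611],
       [  0.        ,   0.        ,   1.        ]]), 'distortion': array([-0.09604863,  0.        ,  0.        ,  0.        ,  0.        ]), 'position': array([0.35327928, 0.66590487, 0.60547637]), 'orientation': array([ 0.94515466, -0.00379278, -2.79596669])}
{'intrinsics': array([[559.10845308,   0.        , 311.45253584],
       [  0.        , 559.10845308, 229.9381361 ],
       [  0.        ,   0.        ,   1.        ]]), 'distortion': array([0.01954351, 0.        , 0.        , 0.        , 0.        ]), 'position': array([ 0.37634783, -0.00866338,  1.14850649]), 'orientation': array([ 0.1961863 ,  0.01354864, -1.56508816])}
```

View pics/side0.png

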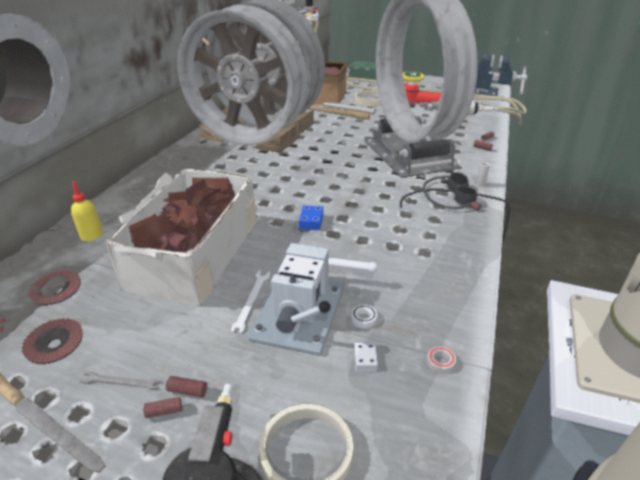

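View pics/top0.png

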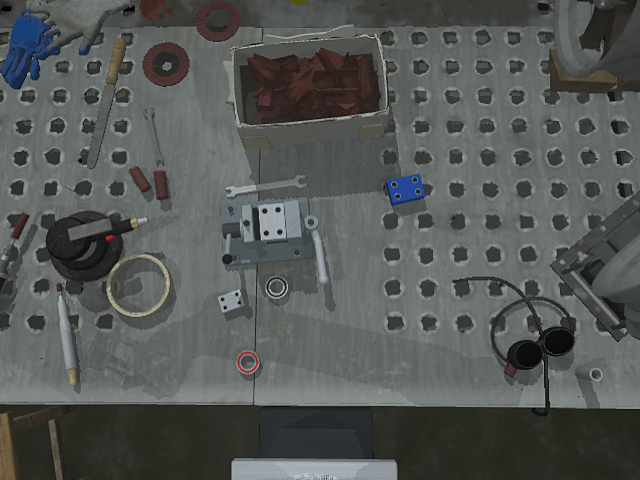

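The top view shows the clamp near (270,230), with the lever handle ending at about (323,280) and the black ball at (228,258). The block with four holes in the jaws is at (272,222). The look-alikes are the blue block at (405,189) and a smaller one at (231,301). The larger non-blue block is the one in the clamp. Next I'll enlarge the crops.

```bash
cat > h.py <<'E'
import numpy as np, cv2
from scipy.spatial.transform import Rotation as R
from plant import manip, cams
def cam(n):
    c=cams.calibration(n); Rm=R.from_euler('xyz',c['orientation']).as_matrix()
    return c['intrinsics'],c['distortion'],np.array(c['position']),Rm
F=np.diag([1,-1,-1.])
def ray(n,uv):
    K,D,p,Rm=cam(n); x=cv2.undistortPoints(np.array([[uv]],float),K,D)[0,0]
    return p,Rm@F@np.array([x[0],x[1],1])
def atz(n,uv,z):
    p,d=ray(n,uv); return p+d*(z-p[2])/d[2]
def proj(n,P):
    K,D,p,Rm=cam(n); rv=(Rm@F).T
    return cv2.projectPoints(np.atleast_2d(P).astype(float),cv2.Rodrigues(rv)[0],-rv@p,K,D)[0][:,0]
def tri(a,b):
    p1,d1=ray('side',a);p2,d2=ray('top',b)
    d1/=np.linalg.norm(d1);d2/=np.linalg.norm(d2)
    t=np.linalg.lstsq(np.stack([d1,-d2],1),p2-p1,rcond=None)[0]
    A=p1+t[0]*d1;B=p2+t[1]*d2
    return (A+B)/2,np.linalg.norm(A-B)
def crop(src,dst,x0,y0,w,h,k):
    im=cv2.imread(src)[y0:y0+h,x0:x0+w]; cv2.imwrite(dst,cv2.resize(im,None,fx=k,fy=k,interpolation=cv2.INTER_CUBIC))
def snap(n,dst):
    im=cams.get_image(n)[:,:,::-1]; cv2.imwrite(dst,im)
# clamp frame (set after fit)
def toW(c,pc): 
    x,y,a=c; pc=np.atleast_2d(pc)/1000.; ca,sa=np.cos(a),np.sin(a)
    return np.stack([x+ca*pc[:,0]-sa*pc[:,1],y+sa*pc[:,0]+ca*pc[:,1],pc[:,2]],1)
E
python3 - <<'E'
from h import *
crop('pics/top0.png','pics/top0c.png',205,165,150,150,4)
crop('pics/side0.png','pics/side0c.png',220,230,180,150,4)
E
```

```text
(no output)
```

View pics/top0c.png

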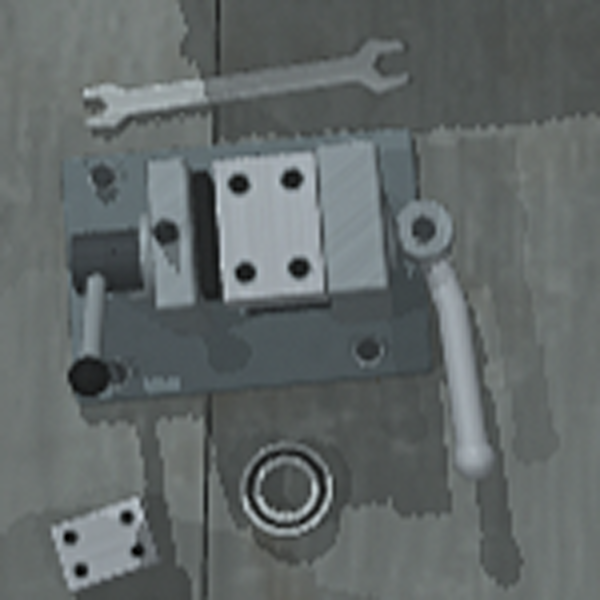

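View pics/side0c.png

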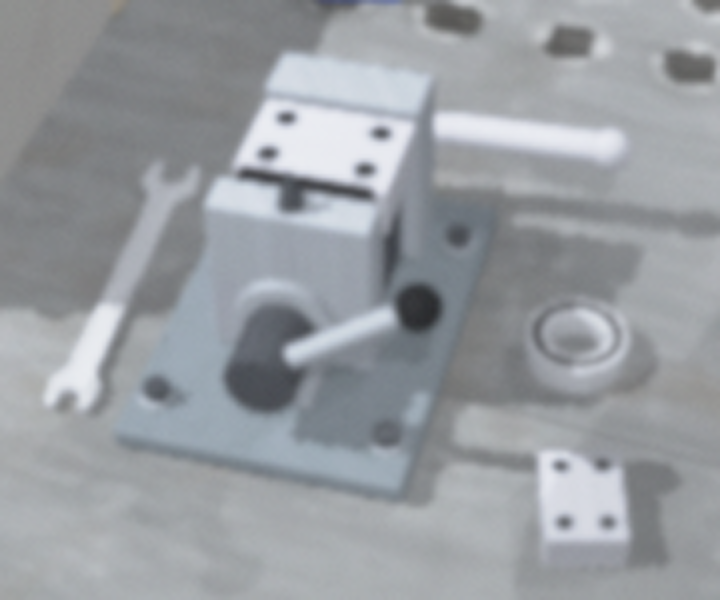

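Run:
```python
from h import *
from scipy.optimize import least_squares
T=lambda u,v:(205+u/4,165+v/4)
S=lambda u,v:(220+u/4,230+v/4)
pts=[('top',T(65,157),(65,112,12)),('top',T(409,128),(65,-72,12)),('top',T(434,372),(-65,-72,12)),('top',T(82,400),(-65,112,12)),
('top',T(318,143),(37,-25,100)),('top',T(377,140),(37,-55,100)),('top',T(387,288),(-37,-55,100)),('top',T(330,291),(-37,-25,100)),
('top',T(424,229),(0,-74,58)),
('side',S(118,436),(65,112,12)),('side',S(400,493),(-65,112,12)),('side',S(494,203),(-65,-72,12))]
def f(c): return np.concatenate([(proj(n,toW(c,p))[0]-uv) for n,uv,p in pts])
r=least_squares(f,[0.5,0.05,0.1]); print(r.x,np.degrees(r.x[2])); print(r.fun.reshape(-1,2).round(1))
c=r.x
b,e=tri(S(418,307),T(90,377)); print('ball',b,e)
t,e=tri(S(612,146),T(474,460)); print('tip',t,e)
def toC(w):
    ca,sa=np.cos(c[2]),np.sin(c[2]); d=w[:2]-c[:2]; return np.array([ca*d[0]+sa*d[1],-sa*d[0]+ca*d[1],w[2]])*1000
print(toC(b),toC(t), np.arctan2(toC(b)[0],toC(b)[2]-45))
print(atz('top',T(287,488),.014))
print('tip z45',toC(atz('top',T(474,460),.045)))
```

```text
[0.60224861 0.08199038 0.09760504] 5.592356771963951
[[-1.2  0.2]
 [ 0.3 -0.6]
 [-0.2 -0.5]
 [-1.6  0.8]
 [-0.8  0.3]
 [-0.1 -0.4]
 [ 0.8  0. ]
 [-0.6  0.8]
 [ 0.  -0.4]
 [-1.5 -2.4]
 [ 1.3 -1.8]
 [ 1.1  0.4]]
ball [0.528599  0.1664552 0.0949368] 0.0006576095118800902
tip [ 0.4947838  -0.01681208  0.04682779] 0.0003815699613237327
[-65.06796687  91.23996958  94.9367971 ] [-116.58163741  -87.85973697   46.8277857 ] -0.916216704273301
[0.4834969  0.07774054 0.014     ]
tip z45 [-116.57952098  -87.8962145    45.        ]
```

Calibration fit is sound: clamp at (0.602, 0.082), yaw 5.6°. Ball and tip triangulate to the right radii, and the nut angle is about -0.92. The plan is:
1. Grip the lever with yaw 0.098 and swing it to yaw 1.668.
2. Push the ball upright with the wide-open pads.
3. Grip the lever again and close it.

```bash
cat >> h.py <<'E'
C=np.array([0.60225,0.08199,0.0976])
def toC(w):
    d=np.array(w[:2])-C[:2]; ca,sa=np.cos(C[2]),np.sin(C[2]); return np.array([ca*d[0]+sa*d[1],-sa*d[0]+ca*d[1],w[2]])*1000
def st():
    s=manip.observe(); return np.array(s['ee_pos']),s['tool_rot'][2],s
def rel(p0,y0,p1,y1):
    M=R.from_euler('xyz',[np.pi,0,y0]).as_matrix()
    d=M.T@(np.array(p1)-p0)/0.4; t=-(y1-y0); 
    return [d.round(4).tolist(),round(t/0.5,3)]
E
python3 - <<'E'
from h import *
p,y,s=st()
tgt=toW(C,[-95,-86,220])[0]; yt=C[2]; print(tgt)
for i in range(6):
    a,b=i/6,(i+1)/6
    print(rel(p+(tgt-p)*a,y+(yt-y)*a,p+(tgt-p)*b,y+(yt-y)*b))
E
```

```text
[ 0.51608239 -0.012858    0.22      ]
[[-0.1998, -0.1805, 0.0066], np.float64(0.88)]
[[-0.2576, -0.0783, 0.0066], np.float64(0.88)]
[[-0.2664, 0.0389, 0.0066], np.float64(0.88)]
[[-0.2245, 0.1486, 0.0066], np.float64(0.88)]
[[-0.1399, 0.2301, 0.0066], np.float64(0.88)]
[[-0.0286, 0.2677, 0.0066], np.float64(0.88)]
```

Emit:
{"op": "carry_out", "data": {"series": [[[-0.2, -0.18, 0.0], 0.88], [[-0.2, -0.18, 0.0], 0.88], [[-0.2, -0.18, 0.0], 0.88]]}}

```text
time: 0.48
ee_pos: [0.294, 0.4735, 0.2367]
tool_rot: [3.142, 0.001, 2.287]
ft_force: [-1.3, 1.4, -0.6]
width: 0.0866
```

Emit:
{"op": "carry_out", "data": {"series": [[[-0.26, -0.08, 0.0], 0.88], [[-0.26, -0.08, 0.0], 0.88], [[-0.26, -0.08, 0.0], 0.88]]}}

```text
time: 0.85
ee_pos: [0.3386, 0.3743, 0.2366]
tool_rot: [3.141, 0.001, 1.847]
ft_force: [-0.8, 0.0, 0.3]
width: 0.0872
```

Emit:
{"op": "carry_out", "data": {"series": [[[-0.265, 0.04, 0.0], 0.88], [[-0.265, 0.04, 0.0], 0.88], [[-0.265, 0.04, 0.0], 0.88]]}}

```text
time: 1.23
ee_pos: [0.3833, 0.2772, 0.2366]
tool_rot: [3.141, 0.0, 1.407]
ft_force: [-0.4, 0.4, -0.3]
width: 0.087
```

Emit:
{"op": "carry_out", "data": {"series": [[[-0.225, 0.15, 0.0], 0.88], [[-0.225, 0.15, 0.0], 0.88], [[-0.225, 0.15, 0.0], 0.88]]}}

```text
time: 1.6
ee_pos: [0.4285, 0.1789, 0.2365]
tool_rot: [3.141, 0.0, 0.967]
ft_force: [-0.9, 0.4, 0.6]
width: 0.087
```

Emit:
{"op": "carry_out", "data": {"series": [[[-0.14, 0.23, 0.0], 0.88], [[-0.14, 0.23, 0.0], 0.88], [[-0.14, 0.23, 0.0], 0.88]]}}

```text
time: 1.98
ee_pos: [0.473, 0.0808, 0.2364]
tool_rot: [3.141, 0.0, 0.527]
ft_force: [0.1, 0.8, -0.1]
width: 0.0869
```

Emit:
{"op": "carry_out", "data": {"series": [[[-0.028, 0.268, 0.0], 0.88], [[-0.028, 0.268, 0.0], 0.88], [[-0.028, 0.268, 0.0], 0.88], [[-0.028, 0.268, 0.0], 0.88]]}}

```text
time: 2.48
ee_pos: [0.5171, -0.0134, 0.2362]
tool_rot: [3.142, 0.001, 0.097]
ft_force: [0.1, 0.2, -0.6]
width: 0.0872
```

Run:
```python
from h import *
p,y,s=st(); print(s['time'],p,s['tool_rot'],s['q'].round(2),toC(p))
print(rel(p,y,toW(C,[-95,-86,90])[0],C[2]))
snap('top','pics/t1.png');snap('side','pics/s1.png')
```

```text
2.475 [ 0.51706408 -0.01344039  0.23615391] [3.14157902e+00 8.13796836e-04 9.67507673e-02] [-0.59  0.09  0.57  1.77 -0.05  1.3  -1.49] [-94.07973333 -86.67527954 236.15390769]
[[-0.0023, -0.0017, 0.3654], np.float64(-0.002)]
```

Emit:
{"op": "carry_out", "data": {"series": [[[0.0, 0.0, 0.12], 0], [[0.0, 0.0, 0.24], 0], [[0.0, 0.0, 0.36], 0], [[0.0, 0.0, 0.43], 0], [[0.0, 0.0, 0.485], 0], [[0.0, 0.0, 0.485], 0]]}}

```text
time: 3.32
ee_pos: [0.516, -0.0127, 0.0413]
tool_rot: [3.142, 0.003, 0.099]
ft_force: [1.1, -0.4, 1.1]
width: 0.0871
```

Run:
```python
from h import *
p,y,s=st(); print(s['time'],p,s['ft_force'],toC(p))
snap('top','pics/t2.png');snap('side','pics/s2.png')
crop('pics/t2.png','pics/t2c.png',205,165,150,150,4)
crop('pics/s2.png','pics/s2c.png',220,200,200,150,4)
```

```text
3.325 [ 0.51598552 -0.01265847  0.04129537] [ 1.11366214 -0.44169784  1.091545  ] [-95.0769682  -85.79197751  41.29537243]
```

View pics/s2c.png

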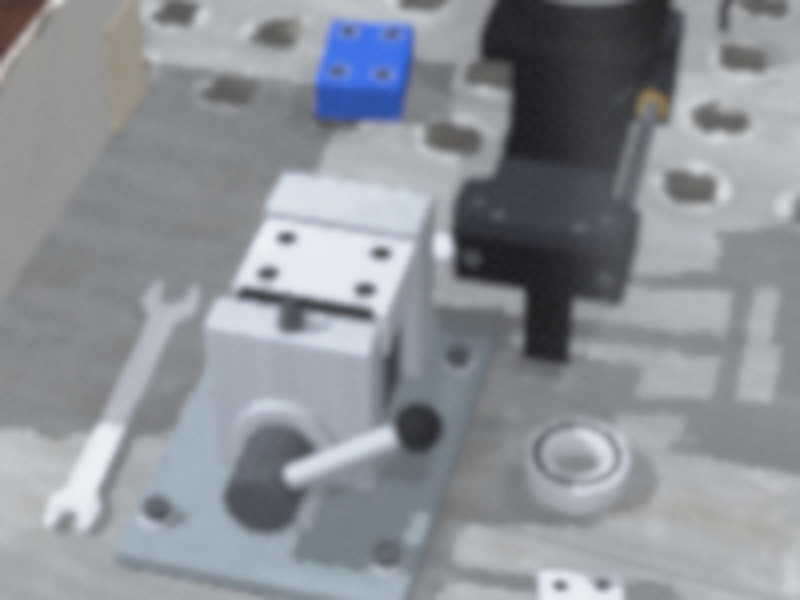

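View pics/t2c.png

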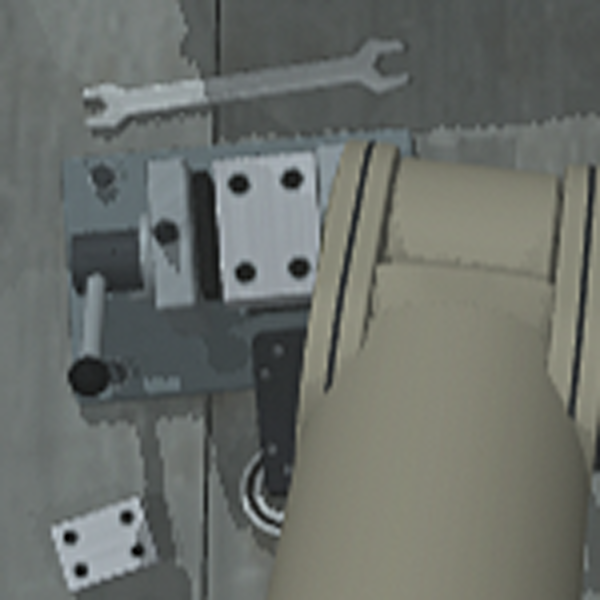

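Emit:
{"op": "carry_out", "data": {"series": [[[0, 0, 0], 0], [[0, 0, 0], 0], [[0, 0, 0], 0], [[0, 0, 0], 0], [[0, 0, 0], 0], [[0, 0, 0], 0]], "hand": 255}}

```text
time: 4.18
ee_pos: [0.5173, -0.0133, 0.0425]
tool_rot: [-3.142, 0.0, 0.097]
ft_force: [-0.3, 0.4, 0.2]
width: 0.0349
```

```bash
cat > arc.py <<'E'
from h import *
import sys
# arc(a0,a1,n,pivot clamp): relative rows, start from current pose
def arc(da,n,r=None,piv=(0,-74),drift=0.0):
    p,y,s=st(); c=toC(p); v=c[:2]-np.array(piv)
    for i in range(1,n+1):
        a=da*i/n; ca,sa=np.cos(a),np.sin(a)
        q=np.array(piv)+[ca*v[0]-sa*v[1],sa*v[0]+ca*v[1]+drift*abs(a)*0]
        q[1]+=2.8*a*drift
        print(rel(p,y,toW(C,[q[0],q[1],c[2]])[0],y+a))
if __name__=='__main__': arc(float(sys.argv[1]),int(sys.argv[2]))
E
python3 arc.py 0.5 6; python3 -c "
from h import *
p,y,s=st();print(s['ft_force'],s['width'],toC(p))"
```

```text
[[0.0034, 0.0194, 0.0], np.float64(-0.167)]
[[0.0085, 0.0385, 0.0], np.float64(-0.333)]
[[0.0151, 0.0571, 0.0], np.float64(-0.5)]
[[0.0232, 0.075, 0.0], np.float64(-0.667)]
[[0.0328, 0.0923, 0.0], np.float64(-0.833)]
[[0.0438, 0.1086, 0.0], np.float64(-1.0)]
[-0.31631675  0.4044199   0.18541573] 0.034921017332240636 [-93.86640937 -86.50519949  42.51046426]
```

Emit:
{"op": "carry_out", "data": {"series": [[[0, 0, 0], 0], [[0, 0, 0], 0], [[0, 0, 0], 0], [[0, 0, 0], 0], [[0, 0, 0], 0]]}}

```text
time: 4.8
ee_pos: [0.5171, -0.0134, 0.0424]
tool_rot: [3.142, 0.0, 0.097]
ft_force: [-1.1, -1.9, 0.9]
width: 0.0151
```

Emit:
{"op": "carry_out", "data": {"series": [[[0.003, 0.019, 0.0], -0.167], [[0.008, 0.038, 0.0], -0.333], [[0.015, 0.057, 0.0], -0.5], [[0.023, 0.075, 0.0], -0.667], [[0.033, 0.092, 0.0], -0.833], [[0.044, 0.109, 0.0], -1.0], [[0.044, 0.109, 0.0], -1.0]]}}

```text
time: 5.68
ee_pos: [0.5392, -0.0547, 0.0425]
tool_rot: [-3.141, -0.0, 0.596]
ft_force: [-0.3, 1.2, 0.0]
width: 0.0154
```

```bash
python3 arc.py 0.5 6; python3 -c "
from h import *
p,y,s=st();print(s['ft_force'],s['wrist_torque'],s['width'],toC(p),y)
snap('side','pics/s3.png');crop('pics/s3.png','pics/s3c.png',220,200,200,150,4)"
```

```text
[[0.0035, 0.0194, 0.0], np.float64(-0.167)]
[[0.0085, 0.0384, 0.0], np.float64(-0.333)]
[[0.0151, 0.0569, 0.0], np.float64(-0.5)]
[[0.0233, 0.0748, 0.0], np.float64(-0.667)]
[[0.0329, 0.0919, 0.0], np.float64(-0.833)]
[[0.0439, 0.1082, 0.0], np.float64(-1.0)]
[-0.32402006  1.21032525  0.00635044] [0.05623237 0.20483641 0.2300932 ] 0.015366601105691817 [ -76.06796087 -129.90319037   42.48998601] 0.5964159403771347
```

View pics/s3c.png

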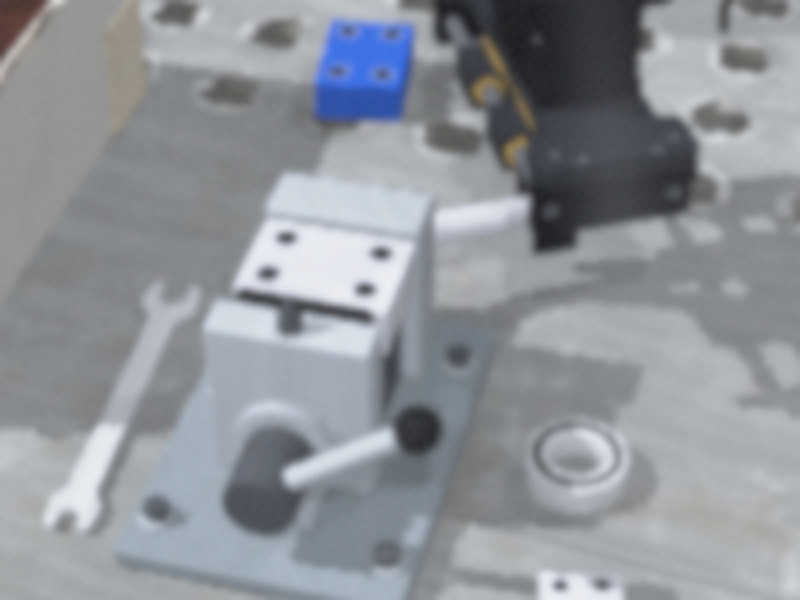

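The lever turns with the gripper at very low force.

Emit:
{"op": "carry_out", "data": {"series": [[[0.003, 0.019, 0.0], -0.167], [[0.008, 0.038, 0.0], -0.333], [[0.015, 0.057, 0.0], -0.5], [[0.023, 0.075, 0.0], -0.667], [[0.033, 0.092, 0.0], -0.833], [[0.044, 0.108, 0.0], -1.0], [[0.044, 0.108, 0.0], -1.0]]}}

```text
time: 6.6
ee_pos: [0.5783, -0.0794, 0.0425]
tool_rot: [-3.141, -0.001, 1.096]
ft_force: [0.7, 4.5, 0.5]
width: 0.0152
```

Emit:
{"op": "carry_out", "data": {"series": [[[0.003, 0.019, 0.0], -0.167], [[0.008, 0.038, 0.0], -0.333], [[0.015, 0.057, 0.0], -0.5], [[0.023, 0.075, 0.0], -0.667], [[0.033, 0.092, 0.0], -0.833], [[0.044, 0.108, 0.0], -1.0], [[0.044, 0.108, 0.0], -1.0]]}}

```text
time: 7.48
ee_pos: [0.6244, -0.0822, 0.0424]
tool_rot: [-3.141, -0.002, 1.597]
ft_force: [-1.2, 7.3, 2.9]
width: 0.0151
```

```bash
python3 arc.py 0.07 2; python3 -c "
from h import *
p,y,s=st();print(s['time'],s['ft_force'],s['wrist_torque'],s['width'],toC(p),y,s['q'])
snap('side','pics/s4.png');crop('pics/s4.png','pics/s4c.png',220,200,200,150,4)
snap('top','pics/t4.png');crop('pics/t4.png','pics/t4c.png',205,165,200,150,4)"
```

```text
[[0.0012, 0.0079, 0.0], np.float64(-0.07)]
[[0.0028, 0.0158, 0.0], np.float64(-0.14)]
7.475 [-1.20196678  7.31986781  2.86910676] [1.60221864 0.19856283 0.17546089] 0.015063409047957162 [   6.03936035 -165.54247754   42.38737912] 1.5970875798174127 [-0.1309084   0.51878256  0.24592963  1.65435654 -0.14802676  0.98721594
  0.19206976]
```

View pics/s4c.png

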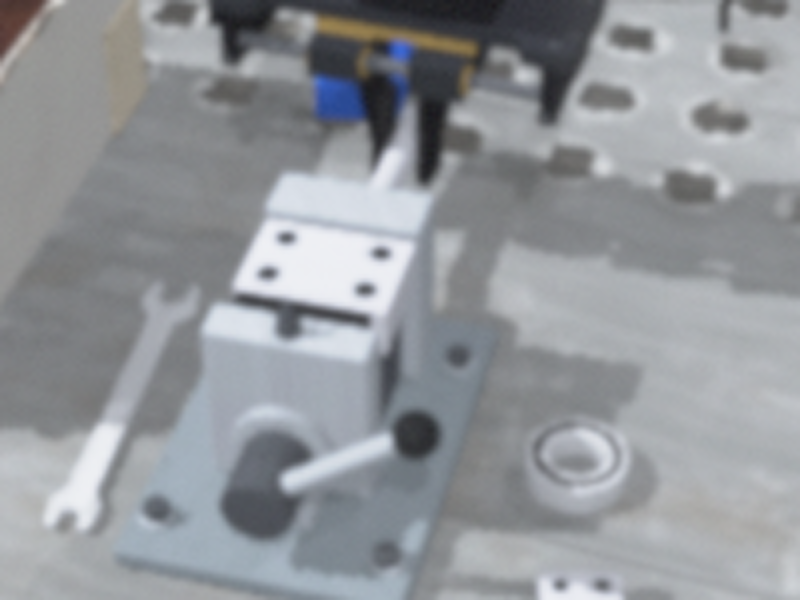

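View pics/t4c.png

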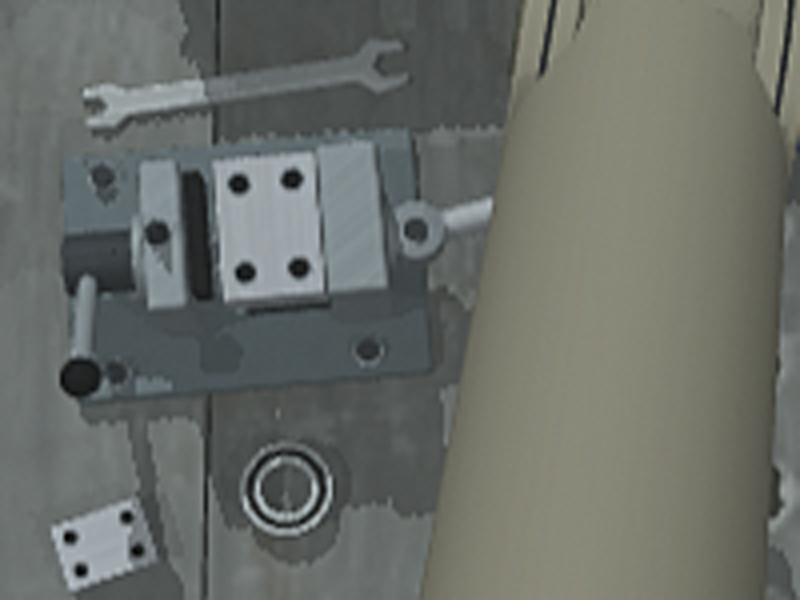

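Emit:
{"op": "carry_out", "data": {"series": [[[0.001, 0.008, 0.0], -0.07], [[0.003, 0.016, 0.0], -0.14], [[0.003, 0.016, 0.0], -0.14], [[0.003, 0.016, 0.0], -0.14]]}}

```text
time: 8.07
ee_pos: [0.6302, -0.0809, 0.0424]
tool_rot: [-3.141, -0.002, 1.666]
ft_force: [-3.3, 7.2, 2.7]
width: 0.0152
```

Emit:
{"op": "carry_out", "data": {"series": [[[0, 0, 0], 0], [[0, 0, 0], 0], [[0, 0, 0], 0], [[0, 0, 0], 0], [[0, 0, 0], 0], [[0, 0, 0], 0], [[0, 0, 0], 0], [[0, 0, 0], 0]], "hand": 0}}

```text
time: 9.07
ee_pos: [0.6307, -0.0835, 0.0425]
tool_rot: [-3.142, -0.0, 1.667]
ft_force: [-0.4, 0.3, 0.1]
width: 0.0835
```

```bash
python3 -c "
from h import *
p,y,s=st();print(s['time'],s['ft_force'],s['width'],toC(p),y)
print(rel(p,y,np.r_[p[:2],.25],C[2]+np.pi/2))
print(rel(np.r_[p[:2],.25],C[2]+np.pi/2,toW(C,[-38,95.5,250])[0],C[2]+np.pi/2))
"
```

```text
9.075 [-0.42520095  0.31625946  0.11186982] 0.08354952212244005 [  12.14586921 -167.43582368   42.51493295] 1.6667915993593612
[[0.0, 0.0, -0.5187], np.float64(-0.003)]
[[0.6573, -0.1254, -0.0], np.float64(-0.0)]
```

Emit:
{"op": "carry_out", "data": {"series": [[[0, 0, -0.13], 0], [[0, 0, -0.26], 0], [[0, 0, -0.39], 0], [[0, 0, -0.52], 0], [[0, 0, -0.52], 0]]}}

```text
time: 9.7
ee_pos: [0.6325, -0.0839, 0.2555]
tool_rot: [3.134, 0.001, 1.667]
ft_force: [0.3, 0.3, -0.9]
width: 0.0871
```

Emit:
{"op": "carry_out", "data": {"series": [[[0.13, -0.025, 0], 0], [[0.26, -0.05, 0], 0], [[0.39, -0.075, 0], 0], [[0.52, -0.1, 0], 0], [[0.657, -0.125, 0], 0], [[0.657, -0.125, 0], 0], [[0.657, -0.125, 0], 0]]}}

```text
time: 10.58
ee_pos: [0.5556, 0.1727, 0.2498]
tool_rot: [-3.141, 0.001, 1.667]
ft_force: [0.3, -1.1, 0.4]
width: 0.087
```

```bash
python3 -c "
from h import *
p,y,s=st();print(s['time'],s['ft_force'],s['width'],toC(p),y)
snap('side','pics/s5.png');crop('pics/s5.png','pics/s5c.png',220,200,200,150,4)
snap('top','pics/t5.png');crop('pics/t5.png','pics/t5c.png',205,165,200,150,4)"
```

```text
10.575 [ 0.30632677 -1.12426481  0.3611358 ] 0.08701766485198607 [-37.57185465  94.87137909 249.82747795] 1.6668135481778799
```

View pics/s5c.png

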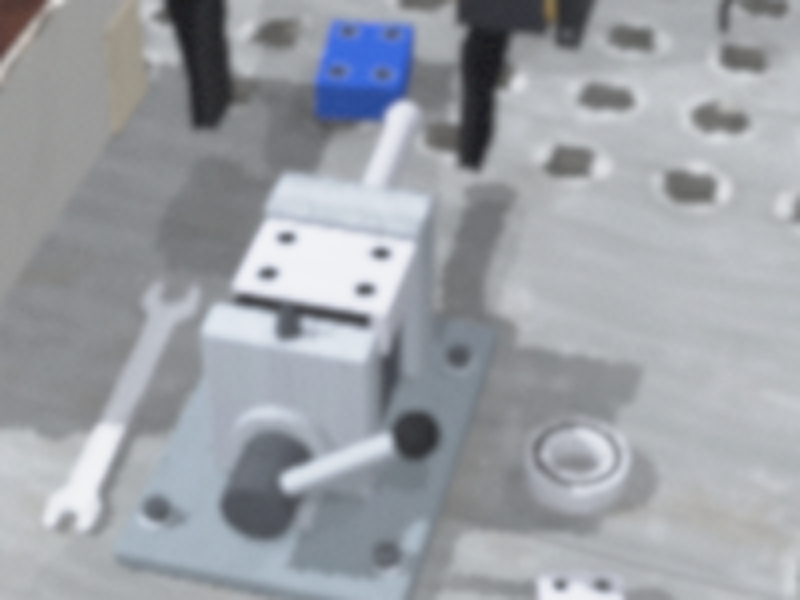

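View pics/t5c.png

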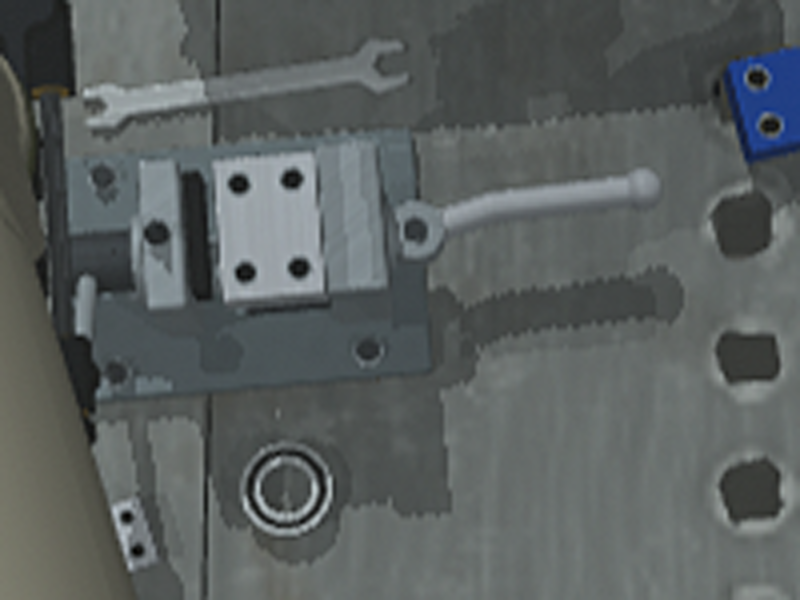

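```bash
python3 -c "
from h import *
T=lambda u,v:(205+u/4,165+v/4)
S=lambda u,v:(220+u/4,200+v/4)
t=toC(tri(S(404,112),T(645,187))[0]); print('tip',t, toC(atz('top',T(645,187),.045)))
for a in (1.5,1.54,1.57,1.6):
  v=np.array([-116.5,-12]); ca,sa=np.cos(a),np.sin(a); print(a,v[0]*ca-v[1]*sa,v[0]*sa+v[1]*ca-70)
a=toC(atz('top',T(480,202),.045));b=toC(atz('top',T(600,191.5),.045));print('axis x/-y',np.arctan2(b[0]-a[0],a[1]-b[1]))
print('pivot',toC(atz('top',T(416,229),.058)))
print('ball',toC(atz('top',T(80,377),.095)), toC(tri(S(414,435),T(80,377))[0]))
p,y,s=st()
print(rel(p,y,toW(C,[-38,95.5,94])[0],C[2]+np.pi/2))
"
```

```text
tip [  12.25754125 -186.73770144   49.34502295] [  12.99710828 -187.22515557   45.        ]
1.5 3.7290558449612643 -187.05701235938477
1.54 8.407104984158448 -186.8142567745279
1.57 11.907224133381591 -186.5095189820875
1.6 15.396627584598209 -186.09993048671987
axis x/-y -0.00556038467540211
pivot [ -0.44076821 -69.94969746  58.        ]
ball [-64.96363027  95.94405643  95.        ] [-64.62865642  95.98863715  94.92107489]
[[0.0042, -0.002, 0.3904], np.float64(-0.008)]
```

Lever reads about 1.57 ± 0.01, and the ball is at clamp (-65, 96, 95). Lowering now, with the ball between the open fingers.

Emit:
{"op": "carry_out", "data": {"series": [[[0.003, -0.004, 0.1], 0], [[0.003, -0.004, 0.2], 0], [[0.003, -0.004, 0.3], 0], [[0.003, -0.004, 0.35], 0], [[0.003, -0.004, 0.39], 0], [[0.003, -0.004, 0.39], 0]]}}

```text
time: 11.42
ee_pos: [0.5537, 0.1734, 0.0937]
tool_rot: [-3.14, 0.001, 1.666]
ft_force: [0.5, 0.3, 0.8]
width: 0.0866
```

```bash
python3 -c "
from h import *
p,y,s=st();print(s['time'],s['ft_force'],s['width'],toC(p),y)
snap('side','pics/s6.png');crop('pics/s6.png','pics/s6c.png',220,200,200,150,4)
# push waypoints: pad at TCPx-43.5 ; ball surface -10
for a in np.linspace(-0.92,-0.06,10):
  bx,bz=83*np.sin(a),45+83*np.cos(a)
  print(round(a,2),rel(p,y,toW(C,[bx-10+43.5,95.5,bz-1])[0],C[2]+np.pi/2))
"
```

```text
11.425 [0.4918023  0.2676281  0.77139542] 0.08661783128352817 [-39.37001738  95.74761894  93.67976762] 1.6656862106683454
-0.92 [[-0.0006, 0.0171, -0.0015], np.float64(-0.005)]
-0.82 [[-0.0005, 0.0298, -0.0167], np.float64(-0.005)]
-0.73 [[-0.0005, 0.044, -0.0306], np.float64(-0.005)]
-0.63 [[-0.0005, 0.0594, -0.0431], np.float64(-0.005)]
-0.54 [[-0.0004, 0.0759, -0.054], np.float64(-0.005)]
-0.44 [[-0.0004, 0.0934, -0.0633], np.float64(-0.005)]
-0.35 [[-0.0003, 0.1117, -0.071], np.float64(-0.005)]
-0.25 [[-0.0003, 0.1306, -0.0768], np.float64(-0.005)]
-0.16 [[-0.0002, 0.15, -0.0808], np.float64(-0.005)]
-0.06 [[-0.0002, 0.1697, -0.0829], np.float64(-0.005)]
```

View pics/s6c.png

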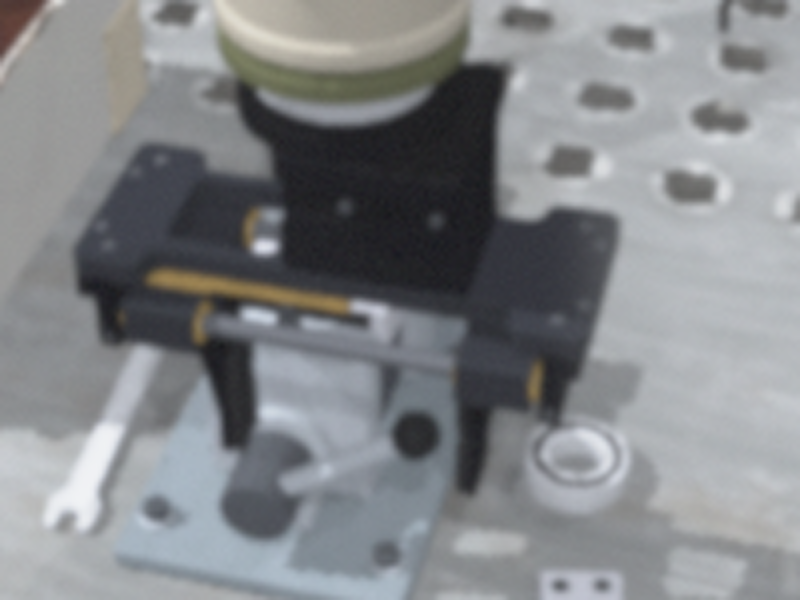

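Emit:
{"op": "carry_out", "data": {"series": [[[0, 0.017, -0.002], 0], [[0, 0.03, -0.017], 0], [[0, 0.044, -0.031], 0], [[0, 0.059, -0.043], 0], [[0, 0.076, -0.054], 0], [[0, 0.093, -0.063], 0], [[0, 0.112, -0.071], 0], [[0, 0.131, -0.077], 0], [[0, 0.15, -0.081], 0], [[0, 0.15, -0.081], 0]]}}

```text
time: 12.72
ee_pos: [0.6146, 0.1801, 0.1269]
tool_rot: [3.14, -0.0, 1.667]
ft_force: [0.3, -0.1, 0.7]
width: 0.087
```

```bash
python3 -c "
from h import *
p,y,s=st();print(s['time'],s['ft_force'],s['width'],toC(p),y)
snap('side','pics/s7.png');crop('pics/s7.png','pics/s7c.png',220,200,200,150,4)
snap('top','pics/t7.png');crop('pics/t7.png','pics/t7c.png',205,165,150,150,4)
"
```

```text
12.725 [ 0.33159472 -0.09716886  0.68557042] 0.08697706839818732 [ 21.89381836  96.40876396 126.94131781] 1.6665208018022581
```

View pics/s7c.png

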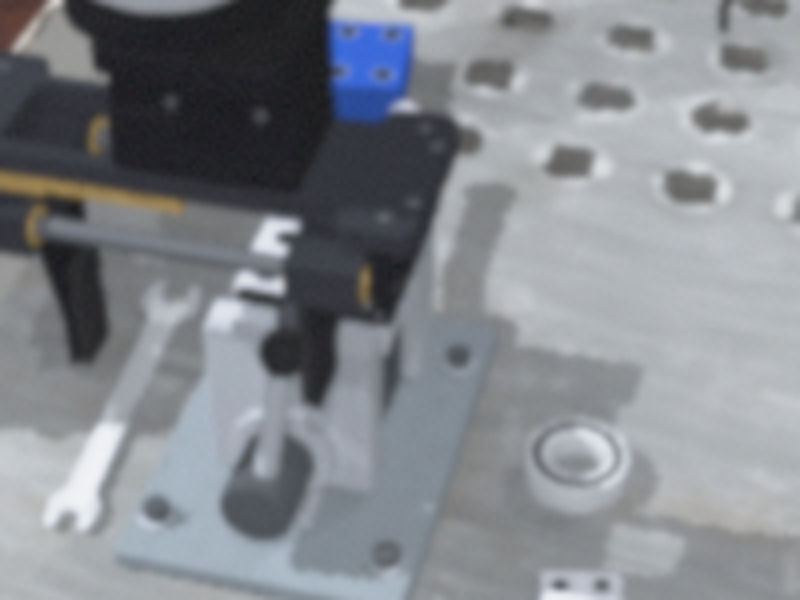

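```bash
cat >> h.py <<'E'
def onplane(n,uv,yc):
    p,d=ray(n,uv); nrm=np.array([-np.sin(C[2]),np.cos(C[2]),0]); o=toW(C,[0,yc,0])[0]
    return toC(p+d*(nrm@(o-p))/(nrm@d))
E
python3 -c "
from h import *
S=lambda u,v:(220+u/4,200+v/4)
b=onplane('side',S(282,353),96);print(b,np.arctan2(b[0],b[2]-45),np.hypot(b[0],b[2]-45))
for a in (-.2,-.1,0,.1):
  q=proj('side',toW(C,[83*np.sin(a),96,45+83*np.cos(a)])[0])[0]; print(a,(q-[220,200])*4)
"
```

```text
[-11.20272221  96.         126.20673334] -0.1370878471785686 81.97581670701157
-0.2 [294.98007353 355.01628461]
-0.1 [274.70409855 349.08545589]
0 [254.38478939 344.72336155]
0.1 [234.26868085 341.97350007]
```

View pics/t7c.png

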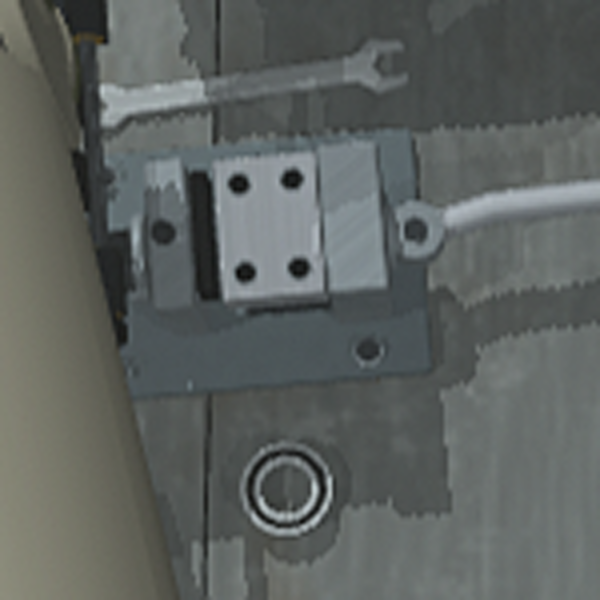

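Emit:
{"op": "carry_out", "data": {"series": [[[0, 0.008, -0.002], 0], [[0, 0.014, -0.002], 0], [[0, 0.019, -0.002], 0], [[0, 0.023, -0.002], 0], [[0, 0.026, -0.002], 0], [[0, 0.028, -0.002], 0], [[0, 0.028, -0.002], 0]]}}

```text
time: 13.7
ee_pos: [0.6249, 0.1812, 0.1277]
tool_rot: [3.141, -0.0, 1.667]
ft_force: [-1.5, 0.2, 0.8]
width: 0.0871
```

```bash
python3 -c "
from h import *
p,y,s=st();print(s['time'],s['ft_force'],s['width'],toC(p),y)
"
```

```text
13.7 [-1.52042     0.20765393  0.77114888] 0.08709782021819557 [ 32.24612682  96.54401762 127.73543476] 1.666826706481782
```

Emit:
{"op": "carry_out", "data": {"series": [[[0, -0.01, 0], 0], [[0, -0.02, -0.02], 0], [[0, -0.03, -0.12], 0], [[0, -0.06, -0.24], 0], [[0.0, -0.2, -0.36], 0], [[0.0, -0.35, -0.4], 0], [[0.0, -0.5, -0.4], 0], [[0.0, -0.5, -0.4], 0]]}}

```text
time: 14.7
ee_pos: [0.4229, 0.1619, 0.2892]
tool_rot: [3.139, -0.001, 1.669]
ft_force: [0.3, 0.9, 0.7]
width: 0.0866
```

```bash
python3 -c "
from h import *
p,y,s=st();print(s['time'],s['ft_force'],s['width'],toC(p),y)
snap('side','pics/s8.png');crop('pics/s8.png','pics/s8c.png',260,260,80,80,8)
snap('top','pics/t8.png');crop('pics/t8.png','pics/t8c.png',205,165,150,150,4)
"
```

```text
14.7 [0.29601493 0.89336087 0.68505426] 0.08660085092540762 [-170.67988199   97.01016535  289.15620699] 1.6686128506717695
```

View pics/s8c.png

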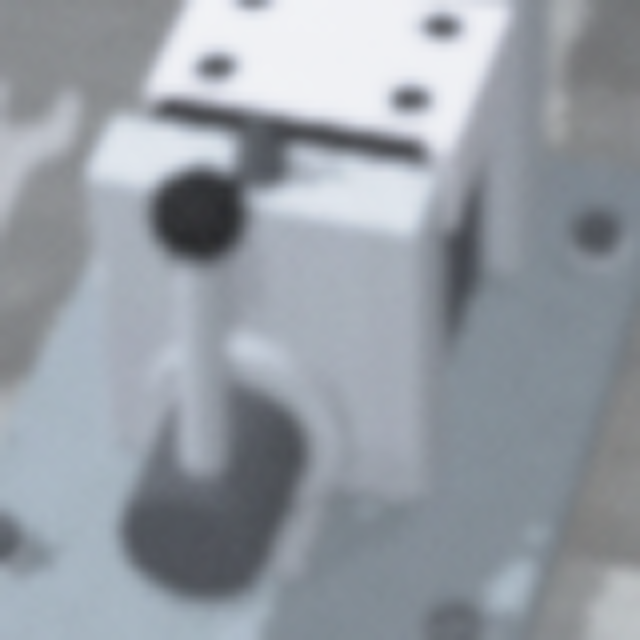

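View pics/t8c.png

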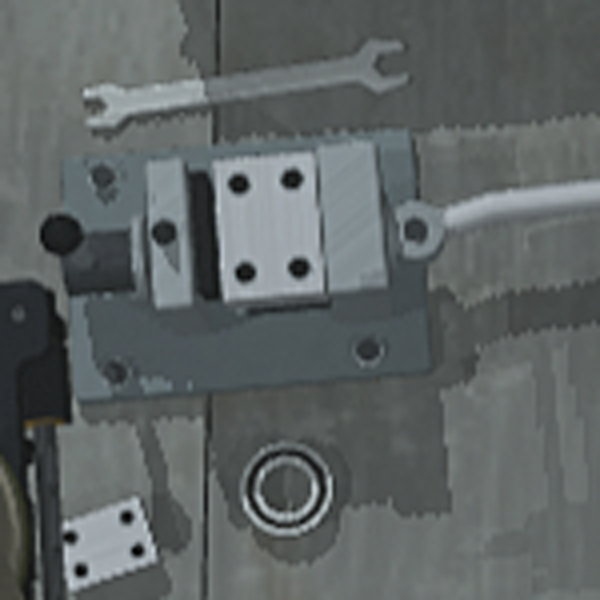

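```bash
python3 -c "
from h import *
T=lambda u,v:(205+u/4,165+v/4)
S=lambda u,v:(260+u/8,260+v/8)
t=tri(S(199,215),T(62,234));b=toC(t[0]);print('ball',b,t[1],np.arctan2(b[0],b[2]-45))
print('side',onplane('side',S(199,215),93))
print('top',toC(atz('top',T(62,234),.128)),'index',toC(atz('top',T(164,232),.116)),'index start',toC(atz('top',T(166,233),.116)))
for a in (-.1,-.05,0,.05):
  w=toW(C,[83*np.sin(a),93,45+83*np.cos(a)])[0]
  print(a,(proj('side',w)[0]-260)*8,(proj('top',w)[0]-[205,165])*4)
# bearing/top jaw centre check of pose x
print('pivot',toC(atz('top',T(416,229),.058)))
"
```

```text
ball [ -1.77827388  95.29534307 126.35450247] 1.4235506413463847e-05 -0.021854853758823446
side [ -0.93455773  93.         124.19773545]
top [ -2.14434511  95.0333368  128.        ] index [ -3.02092295  48.84045428 116.        ] index start [ -3.59232626  47.93192164 116.        ]
-0.1 [234.07110299 208.26801219] [ 67.28947768 246.59773162]
-0.05 [213.79233004 203.53201147] [ 66.6391128  237.82308577]
0 [193.55273446 199.59266995] [ 66.06382215 229.12759837]
0.05 [173.41354143 196.45933472] [ 65.56523338 220.53790172]
pivot [ -0.44076821 -69.94969746  58.        ]
```

The nut is upright within about 0.02 rad: three readings give the ball x as -0.9 to -2 mm, and it lines up with the index in the top view. Now back to the lever.

Emit:
{"op": "carry_out", "data": {"series": [[[-0.13, 0.09, 0], 0], [[-0.26, 0.18, 0], 0], [[-0.39, 0.27, 0], 0], [[-0.52, 0.36, 0], 0], [[-0.661, 0.457, 0], 0], [[-0.661, 0.457, 0], 0], [[-0.661, 0.457, 0], 0]]}}

```text
time: 15.68
ee_pos: [0.6337, -0.0843, 0.2867]
tool_rot: [-3.14, 0.001, 1.666]
ft_force: [-0.3, -0.4, -0.5]
width: 0.087
```

```bash
python3 -c "
from h import *
p,y,s=st();print(s['time'],s['ft_force'],s['width'],toC(p),y)
print(rel(p,y,toW(C,[12,-166,42.5])[0],C[2]+np.pi/2))
"
```

```text
15.675 [-0.26649731 -0.39156826 -0.45918955] 0.08700938452250964 [  15.11863343 -168.55247183  286.68841315] 1.6656389792643393
[[0.0064, -0.0078, 0.6105], np.float64(-0.006)]
```

Emit:
{"op": "carry_out", "data": {"series": [[[0.006, -0.007, 0.13], 0], [[0.006, -0.007, 0.26], 0], [[0.006, -0.007, 0.39], 0], [[0.006, -0.007, 0.5], 0], [[0.006, -0.007, 0.57], 0], [[0.006, -0.007, 0.611], 0], [[0.006, -0.007, 0.611], 0]]}}

```text
time: 16.55
ee_pos: [0.6297, -0.0805, 0.043]
tool_rot: [-3.141, -0.001, 1.668]
ft_force: [0.7, -0.3, 0.6]
width: 0.087
```

Emit:
{"op": "carry_out", "data": {"series": [[[0, 0, 0], 0], [[0, 0, 0], 0], [[0, 0, 0], 0], [[0, 0, 0], 0], [[0, 0, 0], 0], [[0, 0, 0], 0], [[0, 0, 0], 0], [[0, 0, 0], 0], [[0, 0, 0], 0], [[0, 0, 0], 0]], "hand": 255}}

```text
time: 17.8
ee_pos: [0.6301, -0.0815, 0.0433]
tool_rot: [3.142, -0.0, 1.667]
ft_force: [1.2, 0.1, 0.0]
width: 0.0152
```

```bash
python3 -c "
from h import *
p,y,s=st();print(s['time'],s['ft_force'],s['width'],toC(p),y)
from arc import arc
arc(-0.5,6,piv=(0,-70),drift=1)
"
```

```text
17.8 [1.23374952 0.06436863 0.01980282] 0.015209910811083615 [  11.7728261  -165.47120094   43.30328389] 1.6669473333454667
[[-0.0022, -0.02, -0.0], np.float64(0.167)]
[[-0.0028, -0.04, -0.0], np.float64(0.333)]
[[-0.0017, -0.06, -0.0], np.float64(0.5)]
[[0.0011, -0.0797, -0.0], np.float64(0.667)]
[[0.0054, -0.0991, -0.0], np.float64(0.833)]
[[0.0114, -0.118, -0.0], np.float64(1.0)]
```

Emit:
{"op": "carry_out", "data": {"series": [[[-0.002, -0.02, 0.0], 0.167], [[-0.003, -0.04, 0.0], 0.333], [[-0.002, -0.06, 0.0], 0.5], [[0.001, -0.08, 0.0], 0.667], [[0.005, -0.099, 0.0], 0.833], [[0.011, -0.118, 0.0], 1.0], [[0.011, -0.118, 0.0], 1.0]]}}

```text
time: 18.68
ee_pos: [0.5821, -0.0811, 0.0433]
tool_rot: [-3.141, -0.0, 1.168]
ft_force: [-2.0, 1.6, -0.4]
width: 0.0155
```

```bash
python3 -c "
from h import *
p,y,s=st();print(s['time'],s['ft_force'],s['wrist_torque'],s['width'],toC(p),y)
from arc import arc
arc(-0.5,6,piv=(0,-71.4),drift=1)
"
```

```text
18.675 [-2.04759373  1.59852558 -0.44604127] [ 0.21085586  0.5576893  -0.00759469] 0.01550053339105225 [ -35.90925388 -160.40007741   43.27143704] 1.1676229521656878
[[-0.002, -0.0197, -0.0], np.float64(0.167)]
[[-0.0024, -0.0394, -0.0], np.float64(0.333)]
[[-0.0011, -0.059, -0.0], np.float64(0.5)]
[[0.0019, -0.0784, -0.0], np.float64(0.667)]
[[0.0065, -0.0974, -0.0], np.float64(0.833)]
[[0.0126, -0.116, -0.0], np.float64(1.0)]
```

Emit:
{"op": "carry_out", "data": {"series": [[[-0.002, -0.02, 0.0], 0.167], [[-0.002, -0.039, 0.0], 0.333], [[-0.001, -0.059, 0.0], 0.5], [[0.002, -0.078, 0.0], 0.667], [[0.0065, -0.097, 0.0], 0.833], [[0.0125, -0.116, 0.0], 1.0], [[0.0125, -0.116, 0.0], 1.0]]}}

```text
time: 19.55
ee_pos: [0.5418, -0.0583, 0.0433]
tool_rot: [-3.141, 0.0, 0.67]
ft_force: [-1.3, 2.8, -0.3]
width: 0.0152
```

```bash
python3 -c "
from h import *
p,y,s=st();print(s['time'],s['ft_force'],s['wrist_torque'],s['width'],toC(p),y)
from arc import arc
arc(-0.5,6,piv=(0,-72.8),drift=1)
"
```

```text
19.55 [-1.30722009  2.84471232 -0.28104401] [0.31873168 0.47033752 0.04067115] 0.015189114331013947 [ -73.83998531 -133.71744345   43.28155168] 0.6696142978738424
[[-0.0018, -0.0194, -0.0], np.float64(0.167)]
[[-0.002, -0.0388, -0.0], np.float64(0.333)]
[[-0.0005, -0.0582, -0.0], np.float64(0.5)]
[[0.0026, -0.0773, -0.0], np.float64(0.667)]
[[0.0074, -0.0961, -0.0], np.float64(0.833)]
[[0.0137, -0.1144, -0.0], np.float64(1.0)]
```

Emit:
{"op": "carry_out", "data": {"series": [[[-0.002, -0.019, 0.0], 0.167], [[-0.002, -0.039, 0.0], 0.333], [[-0.0005, -0.058, 0.0], 0.5], [[0.0025, -0.077, 0.0], 0.667], [[0.0075, -0.096, 0.0], 0.833], [[0.0135, -0.114, 0.0], 1.0], [[0.0135, -0.114, 0.0], 1.0]]}}

```text
time: 20.42
ee_pos: [0.518, -0.0192, 0.0433]
tool_rot: [-3.141, 0.001, 0.171]
ft_force: [-1.5, 2.7, -0.3]
width: 0.015
```

```bash
python3 -c "
from h import *
p,y,s=st();print(s['time'],s['ft_force'],s['wrist_torque'],s['width'],toC(p),y)
from arc import arc
arc(-0.09,3,piv=(0,-74),drift=1)
"
```

```text
20.425 [-1.52663067  2.71207513 -0.26648067] [0.56969384 0.58804973 0.03601926] 0.015048509920894635 [-93.7538729  -92.48124596  43.29657021] 0.17061462205130296
[[-0.0008, -0.0069, -0.0], np.float64(0.06)]
[[-0.0013, -0.0139, -0.0], np.float64(0.12)]
[[-0.0017, -0.0208, -0.0], np.float64(0.18)]
```

Emit:
{"op": "carry_out", "data": {"series": [[[-0.001, -0.007, 0], 0.06], [[-0.001, -0.013, 0], 0.115], [[-0.0015, -0.016, 0], 0.14], [[-0.0015, -0.016, 0], 0.14]]}}

```text
time: 20.92
ee_pos: [0.5164, -0.0135, 0.0433]
tool_rot: [-3.142, -0.0, 0.097]
ft_force: [-0.3, 0.7, -0.4]
width: 0.0151
```

Emit:
{"op": "carry_out", "data": {"series": [[[0, -0.002, 0], 0.01], [[0, -0.002, 0], 0.01], [[0, -0.002, 0], 0.01]]}}

```text
time: 21.3
ee_pos: [0.5162, -0.0128, 0.0433]
tool_rot: [-3.142, 0.0, 0.092]
ft_force: [-1.3, -1.3, -0.2]
width: 0.0149
```

Emit:
{"op": "carry_out", "data": {"series": [[[0, -0.002, 0], 0.01], [[0, -0.002, 0], 0.01], [[0, -0.002, 0], 0.01]]}}

```text
time: 21.68
ee_pos: [0.5161, -0.0123, 0.0433]
tool_rot: [3.141, 0.0, 0.086]
ft_force: [-1.7, -2.2, -0.4]
width: 0.0148
```

Emit:
{"op": "carry_out", "data": {"series": [[[0, -0.003, 0], 0], [[0, -0.005, 0], 0], [[0, -0.005, 0], 0]]}}

```text
time: 22.05
ee_pos: [0.516, -0.012, 0.0433]
tool_rot: [3.139, -0.0, 0.085]
ft_force: [-1.5, -9.5, -0.8]
width: 0.0153
```

Emit:
{"op": "carry_out", "data": {"series": [[[0, -0.003, 0], 0], [[0, -0.005, 0], 0], [[0, -0.005, 0], 0]]}}

```text
time: 22.42
ee_pos: [0.5159, -0.0117, 0.0433]
tool_rot: [3.137, -0.0, 0.084]
ft_force: [-1.1, -15.5, -1.0]
width: 0.0153
```

Resistance rises firmly to 15 N with almost no motion, so the lever is on its closed stop. Releasing and lifting away.

Emit:
{"op": "carry_out", "data": {"series": [[[0, 0.004, 0], 0], [[0, 0.006, 0], 0], [[0, 0.006, 0], 0], [[0, 0.006, 0], 0], [[0, 0.006, 0], 0], [[0, 0.006, 0], 0], [[0, 0.006, 0], 0], [[0, 0.006, 0], 0]], "hand": 0}}

```text
time: 23.42
ee_pos: [0.5161, -0.0102, 0.0433]
tool_rot: [-3.142, 0.0, 0.087]
ft_force: [-0.3, -0.3, -1.3]
width: 0.0839
```

Emit:
{"op": "carry_out", "data": {"series": [[[0, 0, -0.1], 0], [[0, 0, -0.2], 0], [[0, 0, -0.3], 0], [[0, 0, -0.4], 0], [[0, 0.1, -0.5], 0], [[0, 0.25, -0.5], 0], [[0, 0.4, -0.5], 0], [[0, 0.55, -0.5], 0], [[0, 0.7, -0.5], 0], [[0, 0.7, -0.5], 0]]}}

```text
time: 24.68
ee_pos: [0.5381, -0.2952, 0.2429]
tool_rot: [3.139, 0.002, 0.078]
ft_force: [-0.2, 0.8, 0.2]
width: 0.0872
```

```bash
python3 -c "
from h import *
p,y,s=st();print(s['time'],s['ft_force'],s['width'],toC(p),y)
snap('side','pics/s9.png');crop('pics/s9.png','pics/s9c.png',220,230,180,150,4)
snap('top','pics/t9.png');crop('pics/t9.png','pics/t9c.png',205,165,150,150,4)
crop('pics/s9.png','pics/s9d.png',260,260,80,80,8)
"
```

```text
24.675 [-0.20829842  0.82731588  0.19330875] 0.08715910649732596 [-100.64381546 -369.12315478  242.88163219] 0.07839171269742495
```

View pics/s9c.png

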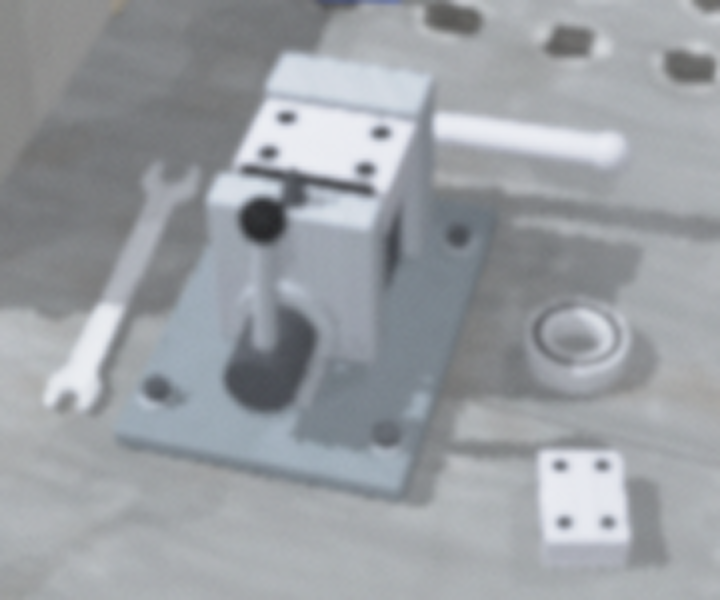

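View pics/t9c.png

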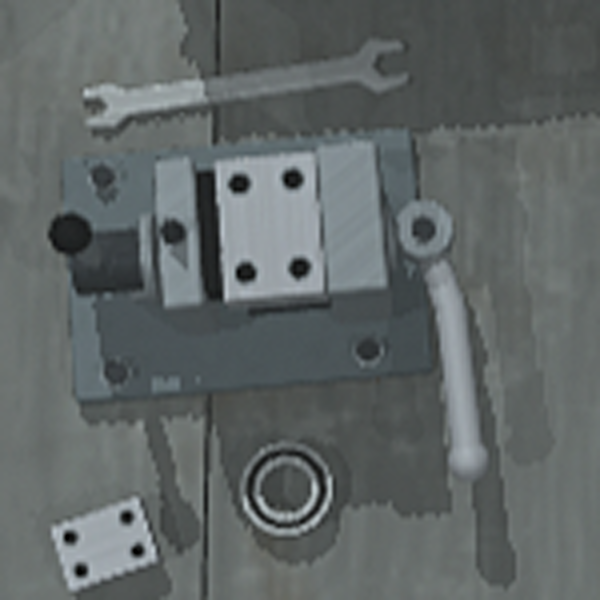

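View pics/s9d.png

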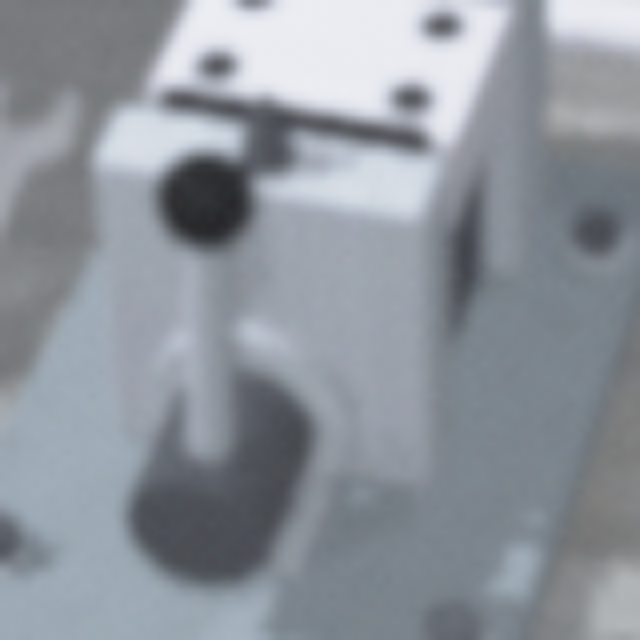

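```bash
python3 -c "
from h import *
T=lambda u,v:(205+u/4,165+v/4)
S=lambda u,v:(260+u/8,260+v/8)
t=tri(S(206,200),T(71,234));b=toC(t[0]);print('ball',b,t[1],np.arctan2(b[0],b[2]-45))
print('index',toC(atz('top',T(174,231.5),.113)),toC(tri(S(268,130),T(174,231.5))[0]))
print('hub front ctr side',onplane('side',S(212,525),112), 'bar foot',onplane('side',S(210,455),91))
print('tip',toC(atz('top',T(468,461),.045)),'pivot',toC(atz('top',T(424,229),.058)))
"
```

```text
ball [ -2.0548526   91.08201427 126.65785634] 0.0003611425779832503 -0.02515886555551249
index [ -2.55777737  44.44018952 113.        ] [ -0.40787227  45.24495528 106.57666239]
hub front ctr side [ -6.62751383 112.          58.00832323] bar foot [ 0.66358825 91.         55.67519619]
tip [-116.79686395  -84.89786916   45.        ] pivot [ -0.81827701 -73.92088253  58.        ]
```

```bash
python3 -c "
from plant import manip
print(manip.hand_in())"
```

```text
the job is handed in; nothing more can be done
None
```

I opened the lever, swung the tommy bar upright, and closed the lever again on its stop. The job was handed in at about 24.8 s, within the 64 s limit; the hand-in gave no verdict.

- **Lever open:** I gripped the handle and swung it out. The pictures put it at about 1.57 rad, within roughly 0.01.
- **Tommy bar:** I pushed the ball upright with the open finger pads. The last check gave -0.025 rad from upright against my clamp fit. Directly against the index in the top view, the ball was within about 0.5 mm. The two differ by about 2 mm, which is the size of the calibration error.
- **Lever closed:** I gripped the handle again and swung it back until the force rose to about 15 N with almost no further movement. The handle tip now sits 11 mm to the -y side of the pivot, matching the stated 10 to 12 mm. At the start it measured about 14 mm.
- **Surroundings:** In the last pictures the block is in its seat, and the bearing and spanner look unmoved. The gripper is open and well clear of everything.
- **Not checked:** I did not measure the grip on the block directly. It follows from the lever and bar positions.

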